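Clear the offcut from the scroll saw into the scrap chute

TASK

The scroll saw has just cut a shelf bracket: reach in under the saw's upper arm and push the loose offcut across the saw table, without lifting it, off the table's far edge so that it drops between the cheeks of the steel chute and comes to rest in the scrap box. Steer it clear of the thin blade, do not bump the saw's arm, and leave the finished bracket, the bar clamp and the screw tin where they lie; finish with the hand clear.

Things in the scene. Friction and masses are not known exactly. Their poses are not given: they have to be found in the camera images.
- saw: Fixed grey scroll saw. Origin on the bench under the blade; +x across its table to the far side (away from the robot), +y to its front, -y to the rear column, z up. The flat aluminium table spans x -105 to +75 mm, y -280 to +140, top 165 mm above the bench, 12 mm thick, edges open. Rear column 110 x 100 mm, 387 mm tall, centred at y -360.
- saw_arm: The saw's fixed upper arm (saw's origin and axes): a bar x -30 to +30 mm, y -400 to +20, running over the offcut; underside 160 mm above the table top, upper side 220 mm, so an upright hand cannot get in over the offcut. Under its nose (y -10 to +30, x -25 to +16) hang blade clamp and raised hold-down fork, the fork 98 mm above the table.
- saw_blade: The thin upright saw blade at x 0, y 0 of the saw (same origin and axes), 2.5 x 5 mm, through the table; delicate: a press of more than 8 N would spoil it.
- offcut: The loose wooden offcut, 20 mm thick, 70 mm wide in x; straight edge 118 mm long on its -x side (towards the robot, y -60 to +58), far edge 90 mm (y -60 to +30): one end square, one slanted. About 90 g, flat on the saw table under the arm, behind the blade, x roughly along the saw's x. Origin mid-width on the underside, 60 mm from the square end; mass centre 6 mm nearer that end.
- chute: Fixed sheet-steel chute at the table's far edge; x as the saw's, origin on the bench below the mouth. Floor 146 mm wide between 3 mm cheeks, from 5 mm below table top at the edge, falling at 50 degrees to 71 mm height at x 75 mm; wood slides down by itself. Cheeks rise to 24 mm above table top. At its foot the open scrap box: x 63 to 333 mm, y -130 to +130, 65 mm tall, walls 9 mm.
- chute_mouth (a point): Middle of the chute's mouth: on the line of the table's far edge (2 mm beyond it), at table-top height, halfway between the cheeks (each 73 mm away in y).
- bracket: The finished shelf bracket, same wood and thickness (20 mm) as the offcut but a right-angled triangle of three rails, 90 x 90 mm, open in the middle; loose on the saw table in front of the blade. Origin at the middle of its 90 mm square on the underside. Leave it.
- bar_clamp: Bystander: small steel bar clamp lying on the bench, about 270 x 90 mm, 24 mm thick.
- screw_tin: Bystander: steel tin of screws 76 mm wide, 70 mm tall, left of the saw.

How it is judged:
By the outcome, as a careful person would: the job done as asked, in the order asked, and still so for the second after the job is handed in, with the robot touching nothing.
It also fails if it takes over 48 s, if anything falls off the work surface, if the arm or the gripper's body presses on something with over 40 N, if the wrist force passes 120 N, or if a joint passes its speed limit or range.

ROBOT

A 6-joint arm with a two-finger parallel gripper is mounted at the origin on the work surface. World frame = base frame: x ahead of the robot, y to its left, z up, the work surface at z = 0. Lengths are in m, angles in rad, forces in N, time in s.
With the tool pointing down it reaches from about 0.35 to 0.775 m from the base axis. Payload 7.3 kg.
Tool frame: the origin (TCP) lies at the centre of the arm's flange, where the gripper is bolted on; the fingertips stand 178 mm ahead of it and the grasp point (between the pads) lies 159 mm ahead of it; z points along the fingers, y is the line along which they close (so a half turn about z gives the same grasp; the last joint's range is limited). The gripper opens to 92 mm and grips with 3 to 60 N. Pads are 19 mm wide; open, the fingers measure 130 mm over their backs; the gripper's body (75 mm by 190 mm) begins 47 mm behind the grasp point.
Start: joints at [-1.253, 0.342, 1.524, -0, 1.275, -0.146], TCP at [0.235, -0.47, 0.405] pointing down, gripper open.
Joint ranges: [-2.53, 2.53], [-0.77, 2.02], [0.04, 2.7], [-1, 4.14], [0.28, 2.66], [-3.11, 3.11]. Speed limits (rad/s): [2.57, 2.57, 3.14, 3.14, 3.14, 3.14].

INTERFACE

Orientations are given as [roll, pitch, yaw] about the fixed x, y, z axes, in that order (R = Rz(yaw) Ry(pitch) Rx(roll)).
In Python, from cell import robot, imaging, readout, hand_in gives the robot as it stands (robot), with the cameras (imaging), the job as plain functions and the readings (readout).
- The arm moves only by the tool drive_effector, called after ">>>" as name(argument=value, ...) on one line, values as JSON. Schema: {"type":"object","properties":{"segments":{"type":"array","items":{"type":"object","properties":{"sx":{"type":"number"},"sy":{"type":"number"},"sz":{"type":"number"},"ax":{"type":"number"},"ay":{"type":"number"},"az":{"type":"number"}},"additionalProperties":false},"minItems":1,"maxItems":8},"jaw":{"type":"number"},"grip_force":{"type":"number"},"only":{"type":"string"},"quiet":{"type":"boolean"},"lines":{"type":"string"}},"required":["segments"],"additionalProperties":false}. segments is a list of rows, 1 to 8 of them, each an object with the fields sx, sy, sz (the shift in m), ax, ay, az (a rotation vector in rad); a field left out counts as zero; each row shifts and turns the commanded pose from where the row before left it, along the tool's axes as they then stand; what a row does not reach is not made up. A row lasts 1/12 s, in which the tool goes at most 0.0417 m and 0.125 rad, less where a joint would pass 70% of its speed; a pose out of reach is approached as far as the arm can. jaw is the finger opening in m, set as the call begins (left out keeps the last). The fingers move at their own pace and stop on an object; grip_force is the grip in N (left out, the last holds). Time passes only in rows, so rows that do not move let the fingers close. The tool returns the time, the measured TCP pose, the force, the opening and the grip force at its end. only (a regular expression) keeps the lines of the reply that match it, lines (a string "A,B") keeps lines A to B, and quiet returns only ok. Input that does not fit is refused with a message, and nothing moves.
- readout.observe(): the state, without advancing time (a new reading comes with each control period).
- imaging.read_camera(name): name is "scene" or "top" or "wrist"; returns a dict with "image" (480x640x3 uint8, red, green, blue), "fx", "fy", "cx", "cy" (pixels), "pose" (4x4, takes a point from camera to world coordinates). Camera axes: x right, y down, z forward; pixel columns grow to the right and rows downward; lengths in m; the calibration is good to about 2 mm. A picture is of the moment at which its call begins. There is no depth.
- hand_in(): hands the job in; it is judged then, once.
The state is a dict: "time": time; "qpos": joint angles; "qvel": joint speeds; "joint_efforts": joint torques, N m; "tool_pos": TCP position; "tool_rot": TCP orientation; "contact_force": force on the tool from outside, world axes, zero at the start; "torque": the same for the moment, N m; "opening": finger opening in m; "grip_force": force on a finger pad.
Only numpy, scipy, OpenCV 4.12 (cv2) and the standard library are available. Lean on these libraries where they do the work, as an engineer would, in place of code of your own. Each camera call takes 0.05 s, during which the arm holds its last target. There are 200 camera calls.

## Working session

There is one attempt and no reset: what is moved stays moved. The work goes in short steps, Python scripts to look and compute and a tool call to move; the robot and the scene stay as the last step left them, time stands still between calls to the robot, and variables do not carry over. Pictures are saved under pics/ and viewed, at most 10 in all, crops included, and the job is handed in when it is done.

```bash
ls; mkdir -p pics
```

Run:
```python
from cell import robot, imaging, readout, hand_in
import cv2,numpy as np
for n in("scene","top"):
    c=imaging.read_camera(n); cv2.imwrite(f"pics/{n}0.png",c["image"][:,:,::-1]); print(n,c["fx"],c["fy"],c["cx"],c["cy"]);print(np.round(c["pose"],4).tolist())
o=readout.observe();print(o)
```

```text
cell.py
pics
scene 439.8126425538761 439.8126425538761 321.4956676654624 241.44763867426698
[[0.999, -0.0386, 0.0218, 0.5399], [-0.0438, -0.9373, 0.3458, -0.0941], [0.0071, -0.3464, -0.9381, 0.9441], [0.0, 0.0, 0.0, 1.0]]
top 579.5527326669982 579.5527326669982 328.85184169887674 241.8802242979122
[[0.091, -0.9702, 0.2247, 0.3451], [-0.9958, -0.0896, 0.0164, 0.174], [0.0042, -0.2252, -0.9743, 1.1884], [0.0, 0.0, 0.0, 1.0]]
{'time': 0.1, 'qpos': array([-1.25296619e+00,  3.42641580e-01,  1.52493753e+00, -6.29873318e-06,
        1.27537679e+00, -1.46001274e-01]), 'qvel': array([-0.00054921, -0.00136719, -0.00254144,  0.0011327 , -0.00216081,
       -0.00192685]), 'joint_efforts': array([ 1.83265423e-03, -4.32003772e+01, -2.44693905e+01,  7.19611114e-02,
        5.26055612e-02, -3.62208482e-05]), 'tool_pos': array([ 0.2348529 , -0.46940302,  0.40411464]), 'tool_rot': array([-3.14024304e+00, -1.92369780e-04,  4.63833115e-01]), 'contact_force': array([ 1.42185816, -0.53203716, -0.91131482]), 'torque': array([-2.81331009e-02,  2.55484809e-05, -2.23851878e-02]), 'grip_force': 0.0, 'opening': 0.09181333038345464}
```

View pics/scene0.png

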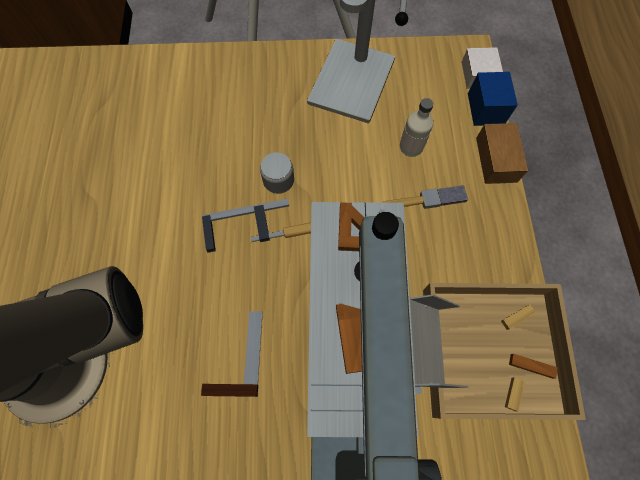

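View pics/top0.png

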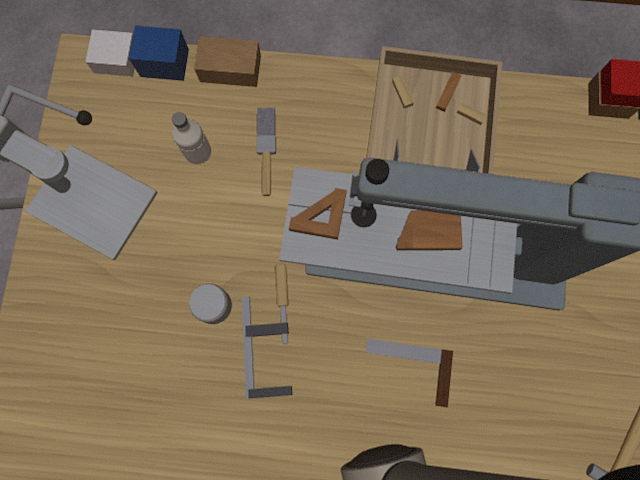

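The views show the saw table, the offcut (top ~(398–462, 210–250)) under the arm, the bracket at (320,215), and the chute cheeks at about (397,150) and (473,160). I'll enlarge for corner readings.

Run:
```python
import cv2
a=cv2.imread("pics/top0.png")[130:310,275:535]; cv2.imwrite("pics/topc.png",cv2.resize(a,None,fx=3,fy=3,interpolation=cv2.INTER_CUBIC))
a=cv2.imread("pics/scene0.png")[190:450,295:475]; cv2.imwrite("pics/scc.png",cv2.resize(a,None,fx=2.3,fy=2.3,interpolation=cv2.INTER_CUBIC))
```

```text
(no output)
```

View pics/topc.png

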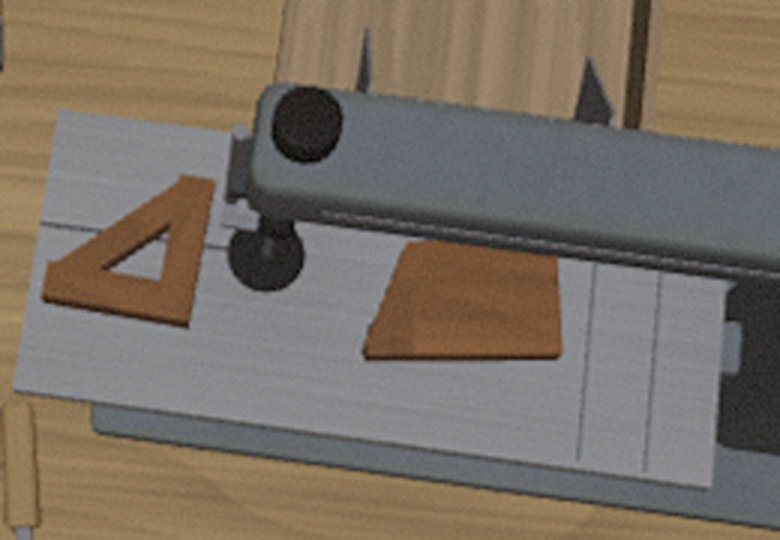

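View pics/scc.png

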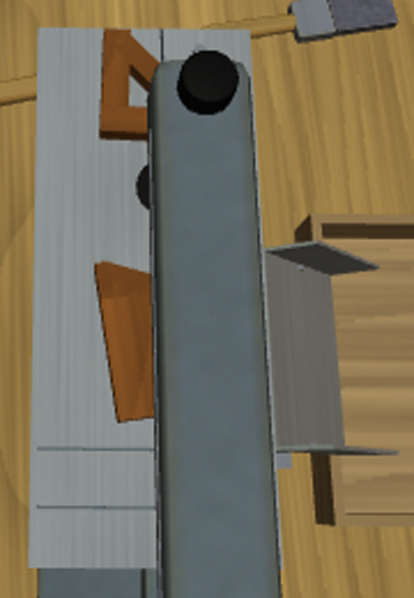

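Create h.py:
```python
import numpy as np
C={"scene":(439.81,321.4957,241.4476,np.array([[0.999,-0.0386,0.0218,0.5399],[-0.0438,-0.9373,0.3458,-0.0941],[0.0071,-0.3464,-0.9381,0.9441]])),
"top":(579.55,328.852,241.88,np.array([[0.091,-0.9702,0.2247,0.3451],[-0.9958,-0.0896,0.0164,0.174],[0.0042,-0.2252,-0.9743,1.1884]]))}
def pt(n,u,v,z):
    f,cx,cy,P=C[n]; d=P[:,:3]@[(u-cx)/f,(v-cy)/f,1]; return P[:,3]+d*(z-P[2,3])/d[2]
def T(x,y,z): return pt("top",275+x/3,130+y/3,z)
def S(x,y,z): return pt("scene",295+x/2.3,190+y/2.3,z)
```

Run:
```python
from h import *
np.set_printoptions(precision=4,suppress=True)
A=T(15,391,.165);B=T(57,109,.165);D=T(712,488,.165)
print("tab top",A,B,D,np.linalg.norm(B-A),np.linalg.norm(D-A))
A2=S(38,28,.165);B2=S(249,30,.165);D2=S(28,568,.165);print("tab sc",A2,B2,D2,np.linalg.norm(B2-A2),np.linalg.norm(D2-A2))
yx=(A-D)[:2]; print("yaw",np.arctan2(-yx[0],yx[1]),np.arctan2(*( (A2-D2)[:2]*[-1,1])))
th=(np.arctan2(-yx[0],yx[1])+np.arctan2(*( (A2-D2)[:2]*[-1,1])))/2
R=np.array([[np.cos(th),-np.sin(th)],[np.sin(th),np.cos(th)]])
o=np.mean([A[:2]-R@[-.105,.14],B[:2]-R@[.075,.14],D[:2]-R@[-.105,-.28],A2[:2]-R@[-.105,.14],B2[:2]-R@[.075,.14],D2[:2]-R@[-.105,-.28]],0)
print("saw",o,th)
L=lambda p:R.T@(p[:2]-o)*1000
for n,p in dict(A=A,B=B,D=D,A2=A2,B2=B2,D2=D2,of_nf=T(366,353,.185),of_nr=T(560,354,.185),of_r2=T(557,258,.185),of_f2=T(405,242,.185),sc_nf=S(96,262,.185),sc_nr=S(118,422,.185),ch_f=S(265,248,.189),ch_r=S(277,451,.189),br1=T(187,325,.165),br2=T(43,299,.165),tin=pt("top",209,303,.07)).items(): print(n,p[:2],L(p))
```

```text
tab top [0.5391 0.2756 0.165 ] [0.7194 0.2692 0.165 ] [ 0.5188 -0.1422  0.165 ] 0.18039234247753408 0.41830654165010117
tab sc [0.5421 0.2756 0.165 ] [0.7211 0.2664 0.165 ] [ 0.52   -0.1436  0.165 ] 0.17925583715758364 0.419757850863888
yaw -0.048594551348340106 -0.052716658885957966
saw [0.6384 0.1312] -0.05065560511714903
A [0.5391 0.2756] [-106.44    139.1787]
B [0.7194 0.2692] [ 73.9312 141.9424]
D [ 0.5188 -0.1422] [-105.5778 -279.127 ]
A2 [0.5421 0.2756] [-103.4347  139.2688]
B2 [0.7211 0.2664] [ 75.8211 139.2253]
D2 [ 0.52   -0.1436] [-104.2998 -280.4881]
of_nf [0.5771 0.0696] [-58.0382 -64.6808]
of_nr [ 0.5871 -0.0448] [ -42.312  -178.3845]
of_r2 [ 0.6458 -0.0407] [  16.1628 -171.2941]
of_f2 [0.6474 0.0507] [ 13.0851 -80.0102]
sc_nf [0.5791 0.0683] [-56.0357 -65.853 ]
sc_nr [ 0.5884 -0.049 ] [ -40.7822 -182.4774]
ch_f [0.708  0.0728] [ 72.4728 -54.8508]
ch_r [ 0.6998 -0.0738] [  71.7482 -201.6824]
br1 [0.5891 0.1765] [-51.4852  42.7223]
br2 [0.5972 0.265 ] [-47.8578 131.4712]
tin [0.461  0.4123] [-191.3327  271.7834]
```

Measurements are consistent: the table is 180 × 419 mm and the chute mouth 147 mm wide, centred at saw y ≈ -128. The offcut's centre is at saw y ≈ -122, yawed +0.13 rad. I'll push with the tool tilted about 38° below horizontal, moving to a point in front of the offcut first.

>>> drive_effector(segments=[{"sx":0.0282, "sy":-0.028}, {"sx":0.0282, "sy":-0.028}, {"sx":0.0282, "sy":-0.028}, {"sx":0.0282, "sy":-0.028}, {"sx":0.0282, "sy":-0.028}, {"sx":0.0282, "sy":-0.028}, {"sx":0.0282, "sy":-0.028}], jaw=0.06)

```text
time: 0.68
tool_pos: [0.3237, -0.2041, 0.4046]
tool_rot: [-3.141, 0.0, 0.463]
contact_force: [1.2, -0.6, -0.4]
opening: 0.06
grip_force: 0.0
```

>>> drive_effector(segments=[{"sx":0.0282, "sy":-0.028}, {"sx":0.0282, "sy":-0.028}, {"sx":0.0282, "sy":-0.028}, {"sx":0.0282, "sy":-0.028}, {"sx":0.0282, "sy":-0.028}, {"sx":0.0282, "sy":-0.028}])

```text
time: 1.18
tool_pos: [0.3999, 0.0221, 0.4047]
tool_rot: [3.141, 0.0, 0.464]
contact_force: [0.7, -0.1, 0.1]
opening: 0.06
grip_force: 0.0
```

>>> drive_effector(segments=[{"az":0.103}, {"az":0.103}, {"az":0.103}, {"az":0.103}, {"az":0.102}, {}])

```text
time: 1.68
tool_pos: [0.3998, 0.0201, 0.4044]
tool_rot: [3.142, 0.001, -0.053]
contact_force: [0.4, 0.8, -0.1]
opening: 0.0602
grip_force: 0.0
```

```bash
python3 -c "
from cell import robot, imaging, readout, hand_in;print(readout.observe()['qpos'])"
```

```text
[-1.41689670e-01  1.11629651e-01  1.83155554e+00 -1.34503669e-04
  1.19908953e+00  1.48263255e+00]
```

>>> drive_effector(segments=[{"ay":0.12}, {"ay":0.12}, {"ay":0.12}, {"ay":0.12}, {}])

```text
time: 2.1
tool_pos: [0.399, 0.0201, 0.4045]
tool_rot: [3.14, -0.484, -0.047]
contact_force: [-1.1, -0.3, -0.5]
opening: 0.0601
grip_force: 0.0
```

Add to h.py:
```python
from scipy.spatial.transform import Rotation as Ro
from scipy.optimize import least_squares
lo=np.array([-2.53,-.77,.04,-1,.30,-3.08]);hi=np.array([2.53,2.02,2.68,4.12,2.64,3.08])
PAR=[.523,.359,.1,.116,.0764]
def fk(q,p=None):
    L2,L3,d6,h,e=p if p is not None else PAR
    z=lambda s:np.array([np.sin(s),0,np.cos(s)])
    R0=Ro.from_euler('z',q[0]); R=R0*Ro.from_euler('y',q[1]+q[2])*Ro.from_euler('zyz',[0,0,0])*Ro.from_euler('z',q[3])*Ro.from_euler('y',q[4])*Ro.from_euler('z',q[5]+np.pi/2)
    w=R0.apply(L2*z(q[1])+L3*z(q[1]+q[2])+[0,e,h])
    return w+R.apply([0,0,d6]),R
```

Run:
```python
from h import *
from cell import robot, imaging, readout, hand_in
o=readout.observe();q=o['qpos'];print(q.round(3))
D=[([-1.25296619e+00,3.42641580e-01,1.52493753e+00,0,1.27537679e+00,-1.46001274e-01],[.2348529,-.46940302,.40411464]),([-.141689670,.111629651,1.83155554,-.0001345,1.19908953,1.48263255],[.3998,.0201,.4044]),(q,o['tool_pos'])]
s=least_squares(lambda p:np.concatenate([fk(q,p)[0]-t for q,t in D]),PAR,x_scale=.1);print(s.x,np.abs(s.fun).max())
p,R=fk(q,s.x);print(R.as_euler('xyz'),o['tool_rot'])
```

```text
[-0.16   0.     2.001  0.083  0.66   1.405]
[0.52119085 0.35991777 0.13676077 0.15463459 0.07644734] 0.0006026472660412563
[ 3.13982677 -0.48446259 -0.04700289] [ 3.13982677 -0.48446259 -0.04700289]
```

Add to h.py:
```python
PAR=[.52119,.35992,.13676,.15463,.07645]
O=np.array([.6384,.1312]);TH=-.0507
def pose(xs,ys,a,yr,dz=.002,up=0):  # tip target in saw coords (mm), a below horizontal (deg), yaw rel saw
    a=np.radians(a);yw=TH+yr
    R=Ro.from_euler('z',yw)*Ro.from_euler('x',np.pi)*Ro.from_euler('y',np.pi/2-a)
    c,s=np.cos(TH),np.sin(TH);xy=O+np.array([[c,-s],[s,c]])@[xs/1e3,ys/1e3]
    tip=np.array([*xy,.165+.0095*np.cos(a)+dz+up]);return tip-R.apply([0,0,.178]),R
def ik(T,q0):
    t,R=T
    f=lambda q:np.concatenate([(fk(q)[0]-t)*5,(R.inv()*fk(q)[1]).as_rotvec()])
    s=least_squares(f,np.clip(q0,lo+1e-3,hi-1e-3),bounds=(lo,hi));return s.x,np.abs(s.fun).max()
```

Run:
```python
from h import *
for yr in(0,.13,.2,.3):
  for xs in(-80,0,40,65):
    r={}
    for nm,q4s in(("flip",(2,2.6,3.1,3.6)),("reg",(0,.7,1.3))):
      ok=[]
      for a in range(24,76,3):
        T=pose(xs,-124,a,yr)
        if any(ik(T,[-.15,.2,2.1,q4,.5,1.4-q4])[1]<1e-3 for q4 in q4s): ok.append(a)
      r[nm]=ok
    print(yr,xs,r)
```

```text
0 -80 {'flip': [24, 27, 30, 33, 36, 57, 60, 63, 66, 69, 72, 75], 'reg': [24, 27, 30, 33, 36, 57, 60, 63, 66, 69, 72, 75]}
0 0 {'flip': [24, 27, 30, 33, 36, 57, 60, 63, 66, 69, 72, 75], 'reg': [24, 27, 30, 33, 36, 57, 60, 63, 66, 69, 72, 75]}
0 40 {'flip': [24, 27, 30, 33, 54, 57, 60, 63, 66, 69, 72, 75], 'reg': [24, 27, 30, 33, 54, 57, 60, 63, 66, 69, 72, 75]}
0 65 {'flip': [24, 27, 30, 33, 54, 57, 60, 63, 66, 69, 72, 75], 'reg': [24, 27, 30, 33, 54, 57, 60, 63, 66, 69, 72, 75]}
0.13 -80 {'flip': [24, 27, 30, 33, 36, 39, 57, 60, 63, 66, 69, 72, 75], 'reg': [24, 27, 30, 33, 36, 39, 57, 60, 63, 66, 69, 72, 75]}
0.13 0 {'flip': [24, 27, 30, 33, 36, 39, 54, 57, 60, 63, 66, 69, 72, 75], 'reg': [24, 27, 30, 33, 36, 39, 54, 57, 60, 63, 66, 69, 72, 75]}
0.13 40 {'flip': [24, 27, 30, 33, 36, 54, 57, 60, 63, 66, 69, 72, 75], 'reg': [24, 27, 30, 33, 36, 54, 57, 60, 63, 66, 69, 72, 75]}
0.13 65 {'flip': [24, 27, 30, 33, 36, 51, 54, 57, 60, 63, 66, 69, 72, 75], 'reg': [24, 27, 30, 33, 36, 51, 54, 57, 60, 63, 66, 69, 72, 75]}
0.2 -80 {'flip': [24, 27, 30, 33, 36, 39, 42, 45, 51, 54, 57, 60, 63, 66
[... 531 characters left out ...]
66, 69, 72, 75]}
0.3 -80 {'flip': [24, 27, 30, 33, 36, 39, 42, 45, 48, 51, 54, 57, 60, 63, 66, 69, 72, 75], 'reg': [24, 27, 30, 33, 36, 39, 42, 45, 48, 51, 54, 57, 60, 63, 66, 69, 72, 75]}
0.3 0 {'flip': [24, 27, 30, 33, 36, 39, 42, 45, 48, 51, 54, 57, 60, 63, 66, 69, 72, 75], 'reg': [24, 27, 30, 33, 36, 39, 42, 45, 48, 51, 54, 57, 60, 63, 66, 69, 72, 75]}
0.3 40 {'flip': [24, 27, 30, 33, 36, 39, 42, 45, 48, 51, 54, 57, 60, 63, 66, 69, 72, 75], 'reg': [24, 27, 30, 33, 36, 39, 42, 45, 48, 51, 54, 57, 60, 63, 66, 69, 72, 75]}
0.3 65 {'flip': [24, 27, 30, 33, 36, 39, 42, 45, 48, 51, 54, 57, 60, 63, 66, 69, 72, 75], 'reg': [24, 27, 30, 33, 36, 39, 42, 45, 48, 51, 54, 57, 60, 63, 66, 69, 72, 75]}
```

Run:
```python
from h import *
from cell import robot, imaging, readout, hand_in
np.set_printoptions(precision=4,suppress=True)
o=readout.observe();q=o['qpos'];p,R=o['tool_pos'],Ro.from_euler('xyz',o['tool_rot'])
def seg(name,rv_tool,n,tool=True):
    global q,R
    print(name,"tool rotvec",rv_tool)
    for i in range(n):
        R=R*Ro.from_rotvec(np.array(rv_tool)/n); q2,e=ik((p,R),q); dq=np.abs(q2-q).max(); q=q2
        print("  ",q,round(e,4),round(dq,3))
zt=lambda w:R.inv().apply([0,0,w])
seg("yaw",zt(.4),4)
seg("tilt",[0,.494,0],6)
seg("yawback",zt(-.25),3)
def lin(T,n):
    global p,q
    d=R.inv().apply(T[0]-p);print("move tool",d,"rot left",(R.inv()*T[1]).as_rotvec()); p0=p
    for i in range(n):
        p=p0+(T[0]-p0)*(i+1)/n;q,e=ik((p,R),q);print("  ",q,round(e,4))
lin(pose(-74,-127,34,.15,up=.06),2);R=pose(0,0,34,.15)[1]
lin(pose(-74,-127,34,.15),2)
lin(pose(70,-127,34,.15),5)
```

```text
yaw tool rotvec [ 0.1863  0.0006 -0.354 ]
   [-0.1791 -0.0001  2.0016  0.1698  0.6734  1.2314] 0.0 0.173
   [-0.1978  0.0006  2.0009  0.2496  0.6959  1.0645] 0.0 0.167
   [-0.2156  0.0028  1.9987  0.3199  0.7261  0.907 ] 0.0 0.158
   [-0.2324  0.0065  1.995   0.3794  0.7625  0.7598] 0.0 0.147
tilt tool rotvec [0, 0.494, 0]
   [-0.2491 -0.0064  2.0252  0.4894  0.6995  0.6586] 0.0 0.11
   [-0.2658 -0.0174  2.0559  0.6206  0.6442  0.5356] 0.0 0.131
   [-0.2824 -0.0262  2.0869  0.7751  0.5998  0.3889] 0.0 0.155
   [-0.2985 -0.0328  2.118   0.952   0.5698  0.2194] 0.0 0.177
   [-0.314  -0.0368  2.1492  1.145   0.5575  0.0334] 0.0 0.193
   [-0.3285 -0.0382  2.1801  1.343   0.5648 -0.1579] 0.0 0.198
yawback tool rotvec [-0.2074 -0.0004  0.1396]
   [-0.3013 -0.0449  2.1864  1.3672  0.474  -0.1168] 0.0 0.091
   [-0.2716 -0.0496  2.1907  1.3872  0.3808 -0.0718] 0.0 0.093
   [-0.2469 -0.0526  2.193   1.3976  0.3    -0.021 ] 0.0086 0.081
move tool [-0.0529  0.0276  0.047 ] rot left [-0.0015 -0.0011  0.0029]
   [-0.2806  0.01    2.2539  1.7703  0.3208 -0.4322] 0.0
   [-0.3188  0.0835  2.3076  2.0443  0.3899 -0.7521] 0.0
move tool [-0.0497 -0.      0.0336] rot left [0. 0. 0.]
   [-0.3181  0.1446  2.3607  2.2607  0.4508 -0.9851] 0.0
   [-0.3181  0.215   2.4099  2.421   0.5344 -1.1667] 0.0
move tool [0.0796 0.0215 0.118 ] rot left [0. 0. 0.]
   [-0.2941  0.2566  2.3406  2.4257  0.5055 -1.1483] 0.0
   [-0.2741  0.2971  2.2698  2.4203  0.4757 -1.123 ] 0.0
   [-0.2572  0.337   2.1975  2.4051  0.4453 -1.0903] 0.0
   [-0.2427  0.3766  2.1237  2.3795  0.4144 -1.0492] 0.0
   [-0.2301  0.4161  2.048   2.3423  0.3834 -0.998 ] 0.0
```

>>> drive_effector(segments=[{"ax":0.0466, "az":-0.0885}, {"ax":0.0466, "az":-0.0885}, {"ax":0.0466, "az":-0.0885}, {"ax":0.0466, "az":-0.0885}])

```text
time: 2.43
tool_pos: [0.3999, 0.0202, 0.4047]
tool_rot: [-3.138, -0.478, 0.357]
contact_force: [-0.2, 0.1, -0.6]
opening: 0.06
grip_force: 0.0
```

>>> drive_effector(segments=[{"ay":0.0823}, {"ay":0.0823}, {"ay":0.0823}, {"ay":0.0823}, {"ay":0.0823}, {"ay":0.0823}, {}])

```text
time: 3.02
tool_pos: [0.4, 0.0205, 0.4045]
tool_rot: [-3.134, -0.967, 0.348]
contact_force: [-1.1, -0.1, -0.7]
opening: 0.0599
grip_force: 0.0
```

Create g.py:
```python
import sys
from h import *
from cell import robot, imaging, readout, hand_in
np.set_printoptions(precision=4,suppress=True)
def rel(*a,**k):
    o=readout.observe();R=Ro.from_euler('xyz',o['tool_rot']);t,Rt=pose(*a,**k)
    print("q",o['qpos'],"move",R.inv().apply(t-o['tool_pos']),"rot",(R.inv()*Rt).as_rotvec())
```

```bash
python3 -c "
from g import *
rel(-80,-127,34,.15,up=.04)
rel(-80,-127,34,.15)"
```

```text
q [-0.332  -0.0222  2.1659  1.3219  0.5704 -0.1396] move [-0.0766  0.0272  0.0475] rot [-0.213   0.0112  0.1404]
q [-0.332  -0.0222  2.1659  1.3219  0.5704 -0.1396] move [-0.1095  0.0273  0.0702] rot [-0.213   0.0112  0.1404]
```

>>> drive_effector(segments=[{"sx":-0.0192, "sy":0.0068, "sz":0.0119}, {"sx":-0.0192, "sy":0.0068, "sz":0.0119}, {"sx":-0.0192, "sy":0.0068, "sz":0.0119}, {"sx":-0.0192, "sy":0.0068, "sz":0.0119}, {}])

```text
time: 3.43
tool_pos: [0.4047, -0.007, 0.3113]
tool_rot: [-3.128, -0.957, 0.343]
contact_force: [-0.5, -0.2, 0.0]
opening: 0.0598
grip_force: 0.0
```

>>> drive_effector(segments=[{"ax":-0.071, "ay":0.0037, "az":0.0468}, {"ax":-0.071, "ay":0.0037, "az":0.0468}, {"ax":-0.071, "ay":0.0037, "az":0.0468}, {}])

```text
time: 3.77
tool_pos: [0.4054, -0.0059, 0.3158]
tool_rot: [-3.141, -0.978, 0.094]
contact_force: [-1.5, 1.5, -0.2]
opening: 0.0597
grip_force: 0.0
```

```bash
python3 -c "
from g import *
rel(-80,-127,34,.15,dz=.003)
import cv2
for n in('top','scene'): cv2.imwrite('pics/%s1.png'%n,imaging.read_camera(n)['image'][:,:,::-1])
a=cv2.imread('pics/top1.png')[130:330,275:535];b=cv2.imread('pics/scene1.png')[190:390,215:475]
cv2.imwrite('pics/c1.png',cv2.resize(cv2.hconcat([a,b]),None,fx=1.5,fy=1.5))"
```

```text
q [-0.3248  0.1657  2.3145  2.2156  0.4368 -0.9368] move [-0.0335  0.0003  0.0224] rot [ 0.0034 -0.0004 -0.0028]
```

View pics/c1.png

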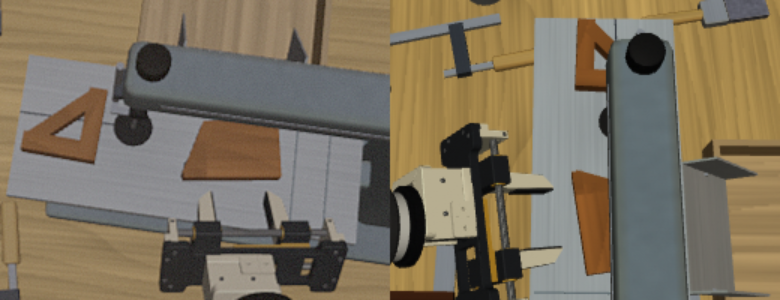

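The fingers stand just short of the offcut's near edge, well centred on it. Next I'll descend.

>>> drive_effector(segments=[{"sx":-0.0112, "sz":0.0075}, {"sx":-0.0112, "sz":0.0075}, {"sx":-0.0111, "sz":0.0074}, {}])

```text
time: 4.2
tool_pos: [0.405, -0.0067, 0.2735]
tool_rot: [3.14, -0.975, 0.101]
contact_force: [1.0, 0.3, 0.7]
opening: 0.06
grip_force: 0.4
```

```bash
python3 -c "
from g import *
rel(-80,-127,34,.15,dz=.002);rel(-50,-127,34,.15,dz=.002);rel(0,-127,34,.15,dz=.002)
import cv2
for n in('top','scene'): cv2.imwrite('pics/%s2.png'%n,imaging.read_camera(n)['image'][:,:,::-1])
a=cv2.imread('pics/top2.png')[160:290,330:500];b=cv2.imread('pics/scene2.png')[270:400,280:450]
cv2.imwrite('pics/c2.png',cv2.resize(cv2.hconcat([a,b]),None,fx=2.3,fy=2.3))"
```

```text
q [-0.3293  0.2843  2.3663  2.4299  0.5557 -1.1906] move [ 0.0009 -0.0005 -0.0003] rot [-0.0005  0.002   0.0012]
q [-0.3293  0.2843  2.3663  2.4299  0.5557 -1.1906] move [0.0175 0.0041 0.0243] rot [-0.0005  0.002   0.0012]
q [-0.3293  0.2843  2.3663  2.4299  0.5557 -1.1906] move [0.0452 0.0116 0.0652] rot [-0.0005  0.002   0.0012]
```

View pics/c2.png

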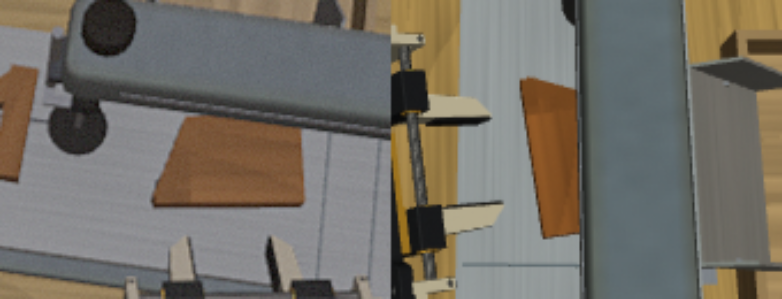

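Both tips are low over the table and clear of it, short of the near edge and evenly spread. Starting the push.

>>> drive_effector(segments=[{"sx":0.0044, "sy":0.0012, "sz":0.0066}, {"sx":0.0044, "sy":0.0012, "sz":0.0066}, {"sx":0.0044, "sy":0.0012, "sz":0.0066}, {"sx":0.0044, "sy":0.0012, "sz":0.0066}, {"sx":0.0044, "sy":0.0012, "sz":0.0066}, {"sx":0.0044, "sy":0.0012, "sz":0.0066}])

```text
time: 4.8
tool_pos: [0.4534, -0.0095, 0.2738]
tool_rot: [3.137, -0.975, 0.1]
contact_force: [-0.6, -0.1, 0.4]
opening: 0.0598
grip_force: 0.6
```

>>> drive_effector(segments=[{"sx":0.0044, "sy":0.0012, "sz":0.0066}, {"sx":0.0044, "sy":0.0012, "sz":0.0066}, {"sx":0.0044, "sy":0.0012, "sz":0.0066}, {"sx":0.0044, "sy":0.0012, "sz":0.0066}, {}])

```text
time: 5.22
tool_pos: [0.486, -0.0114, 0.2737]
tool_rot: [3.137, -0.976, 0.1]
contact_force: [-0.1, -0.4, 0.9]
opening: 0.0604
grip_force: 0.3
```

```bash
python3 -c "
from g import *
rel(0,-127,34,.15);rel(50,-127,34,.15)
import cv2
for n in('top','scene'): cv2.imwrite('pics/%s3.png'%n,imaging.read_camera(n)['image'][:,:,::-1])
a=cv2.imread('pics/top3.png')[130:290,330:500];b=cv2.imread('pics/scene3.png')[260:420,300:470]
cv2.imwrite('pics/c3.png',cv2.resize(cv2.hconcat([a,b]),None,fx=2.3,fy=2.3))"
```

```text
q [-0.2675  0.3823  2.1638  2.4106  0.4544 -1.1048] move [ 0.0002 -0.0012 -0.0011] rot [0.0042 0.0017 0.0005]
q [-0.2675  0.3823  2.1638  2.4106  0.4544 -1.1048] move [0.0279 0.0061 0.0399] rot [0.0042 0.0017 0.0005]
```

View pics/c3.png

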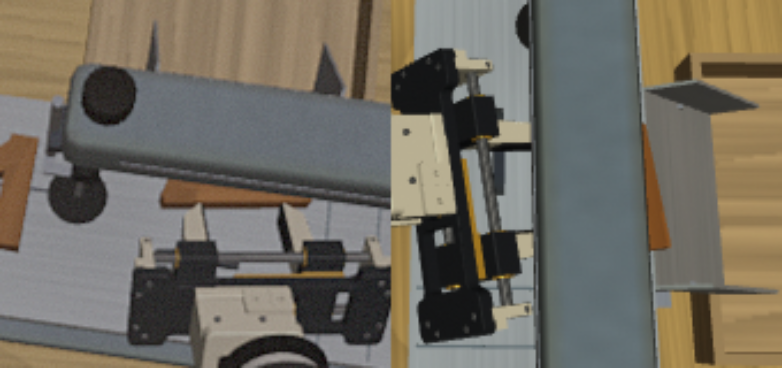

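The offcut is sliding squarely on both tips. Its far edge has emerged between the cheeks at crop (645–668, 125–248), with room on both sides. Pushing on.

>>> drive_effector(segments=[{"sx":0.0046, "sy":0.001, "sz":0.0066}, {"sx":0.0046, "sy":0.001, "sz":0.0066}, {"sx":0.0046, "sy":0.001, "sz":0.0066}, {"sx":0.0046, "sy":0.001, "sz":0.0066}, {"sx":0.0046, "sy":0.001, "sz":0.0066}, {"sx":0.0046, "sy":0.001, "sz":0.0066}, {}])

```text
time: 5.9
tool_pos: [0.5347, -0.0127, 0.2741]
tool_rot: [3.137, -0.975, 0.1]
contact_force: [-1.5, -0.8, -0.5]
opening: 0.0599
grip_force: 0.0
```

>>> drive_effector(segments=[{"sx":0.0046, "sy":0.001, "sz":0.0066}, {"sx":0.0046, "sy":0.001, "sz":0.0066}, {}, {}, {}, {}])

```text
time: 6.4
tool_pos: [0.5491, -0.013, 0.2741]
tool_rot: [3.138, -0.974, 0.099]
contact_force: [0.0, 0.3, 0.6]
opening: 0.0598
grip_force: 0.1
```

```bash
python3 -c "
from g import *
rel(65,-127,34,.15)
import cv2
for n in('top','scene'): cv2.imwrite('pics/%s4.png'%n,imaging.read_camera(n)['image'][:,:,::-1])
a=cv2.imread('pics/top4.png')[40:290,275:535];b=cv2.imread('pics/scene4.png')[190:440,335:595]
cv2.imwrite('pics/c4.png',cv2.resize(cv2.hconcat([a,b]),None,fx=1.5,fy=1.5))"
```

```text
q [-0.2319  0.459   1.9999  2.3334  0.3753 -0.9894] move [0.0008 0.0006 0.0005] rot [ 0.0041  0.0036 -0.    ]
```

View pics/c4.png

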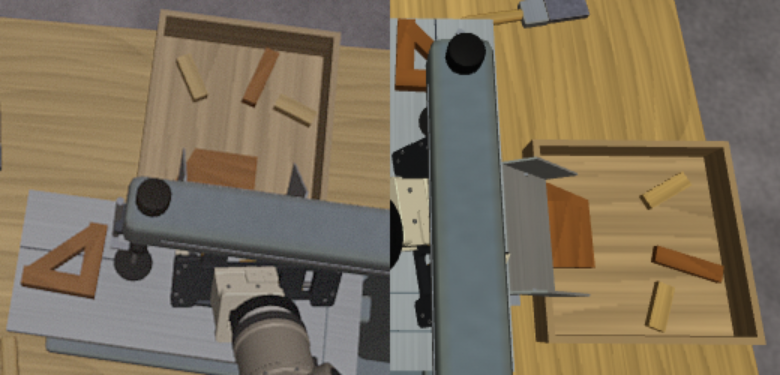

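The offcut slid down the chute into the box, at right crop (548–593, 182–268). Now retracting the way I came.

>>> drive_effector(segments=[{"sx":-0.011, "sy":-0.0028, "sz":-0.0164}, {"sx":-0.011, "sy":-0.0028, "sz":-0.0164}, {"sx":-0.011, "sy":-0.0028, "sz":-0.0164}, {"sx":-0.011, "sy":-0.0028, "sz":-0.0164}, {"sx":-0.011, "sy":-0.0028, "sz":-0.0164}, {"sx":-0.011, "sy":-0.0028, "sz":-0.0164}, {"sx":-0.011, "sy":-0.0028, "sz":-0.0164}, {}])

```text
time: 7.17
tool_pos: [0.4068, -0.0061, 0.2744]
tool_rot: [3.139, -0.971, 0.098]
contact_force: [-0.5, -0.1, -0.0]
opening: 0.0597
grip_force: 0.1
```

>>> drive_effector(segments=[{"sx":0.0166, "sz":-0.0112}, {"sx":0.0166, "sz":-0.0112}, {"sx":0.0166, "sz":-0.0112}, {}, {}, {}])

```text
time: 7.67
tool_pos: [0.41, -0.0066, 0.3346]
tool_rot: [3.137, -0.974, 0.1]
contact_force: [-0.3, 0.4, 0.1]
opening: 0.0603
grip_force: 0.0
```

```bash
python3 -c "
from g import *
rel(-80,-127,34,.15)
import cv2
for n in('top','scene'): cv2.imwrite('pics/%s5.png'%n,imaging.read_camera(n)['image'][:,:,::-1])
a=cv2.imread('pics/top5.png')[40:340,190:520];b=cv2.imread('pics/scene5.png')[150:450,265:595]
cv2.imwrite('pics/c5.png',cv2.resize(cv2.hconcat([a,b]),None,fx=1.2,fy=1.2))"
```

```text
q [-0.321   0.1261  2.276   2.0661  0.3889 -0.7744] move [-0.0524 -0.001   0.0299] rot [0.0043 0.0036 0.0002]
```

View pics/c5.png

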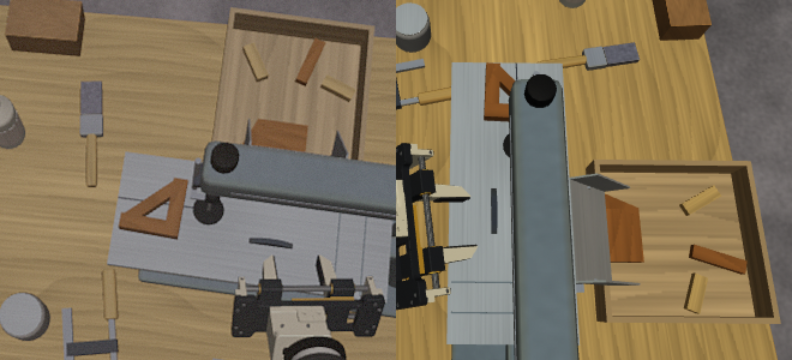

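The bracket, tin and clamp are unmoved and the hand is clear. The offcut lies at right crop (605–643, 192–262). I'll check that it lies flat and still.

Run:
```python
import cv2
from h import *
a=cv2.imread('pics/top5.png').astype(int)[110:165,370:480];b=cv2.imread('pics/scene5.png')
c=cv2.imread('pics/scene4.png');print("still",np.abs(b[300:380,430:480].astype(int)-c[300:380,430:480]).mean(), np.abs(b[330:370,540:580].astype(int)-c[330:370,540:580]).mean())
cv2.imwrite('pics/c6.png',cv2.hconcat([cv2.resize(b[270:400,420:530],None,fx=3.6,fy=3.6),cv2.resize(cv2.imread('pics/top5.png')[110:240,370:480],None,fx=3.6,fy=3.6)]))
```

```text
still 1.1025833333333332 0.9858333333333333
```

View pics/c6.png

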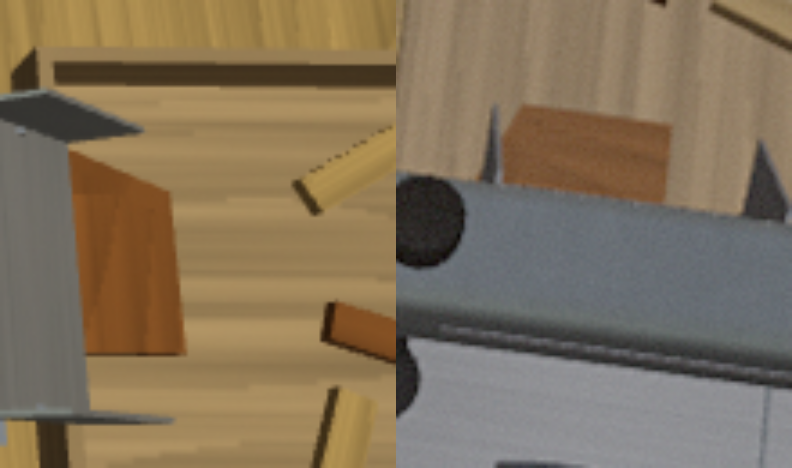

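Run:
```python
from h import *
for n,s,t in(("front",(420+170/3.6,270+190/3.6),(404.4,139.2)),("rear",(420+185/3.6,270+350/3.6),(446.1,145))):
    f=lambda z:np.linalg.norm(pt("scene",*s,z)-pt("top",*t,z))
    zs=np.arange(-.02,.15,.002);z=min(zs,key=f);print(n,z,f(z),pt("scene",*s,z),pt("top",*t,z))
```

```bash
python3 -c "
from h import *
for z in(.03,.071):print(pt('scene',420+75/3.6,270+200/3.6,z),pt('scene',420+82/3.6,270+350/3.6,z))"
```

```text
front 0.01599999999999997 0.003049878039069772 [0.86077955 0.05253205 0.016     ] [0.85789166 0.05155133 0.016     ]
rear 0.017999999999999964 0.002416105601897223 [ 0.85425651 -0.0378685   0.018     ] [ 0.85199481 -0.03871837  0.018     ]
[0.80023324 0.04694179 0.03      ] [ 0.79265918 -0.03610588  0.03      ]
[0.78855655 0.04061566 0.071     ] [ 0.7813222  -0.03870708  0.071     ]
```

The far edge triangulates to about the top height of a flat piece, 70 mm from the box wall, so the offcut lies flat and at rest.

```bash
python3 -c "
from cell import robot, imaging, readout, hand_in
print(hand_in())"
```

```text
the job is handed in; nothing more can be done
None
```

I pushed the offcut off the table's far edge and down the chute; it lies flat and still in the scrap box. The pictures show the bracket, clamp and tin where they were, contact forces stayed near zero, and the hand is clear. The job was handed in at about 8 s, and the hand-in gave no verdict.

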